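# Pull up the lantern on the striker's side and hold it

### The arm

A 7-joint arm with a two-finger parallel gripper is mounted at the origin on the work surface. World frame = base frame: x ahead of the robot, y to its left, z up, the work surface at z = 0. Lengths are in m, angles in rad, forces in N, time in s.
With the tool pointing down it reaches from about 0.4 to 0.85 m from the base axis. Payload 4.5 kg.
Tool frame: the origin (TCP) lies at the very end of the fingers, on their centre line; the grasp point (between the pads) lies 19 mm behind it (r.grip_depth is the z of the grasp point in the tool frame, in m); z points along the fingers, y is the line along which they close (so a half turn about z gives the same grasp; the last joint's range is limited). The gripper opens to 88 mm and grips with 3 to 60 N. Pads are 18 mm wide; open, the fingers measure 123 mm over their backs; the gripper's body (75 mm by 187 mm) begins 45 mm behind the grasp point.
Start: joints at [-1.083, 0.689, -0.195, 1.565, 0.157, 0.902, -0.215], TCP at [0.274, 0.562, 0.204] pointing down, gripper open.
Joint ranges: [-3.01, 3.01], [-0.46, 2.08], [-1.47, 1.51], [0.13, 2.56], [-1, 4.14], [0.04, 2.09], [-2.66, 2.66]. Speed limits (rad/s): [2.57, 2.57, 3.14, 3.14, 3.14, 3.14, 3.14].

### API

Orientations are given as a unit quaternion [x, y, z, w].
In Python, from plant import r gives the robot as it stands.
- The arm moves only by the tool tcp_steps, called as name(argument=value, ...), one argument or row to a line, values as JSON. Schema: {"type":"object","properties":{"segments":{"type":"array","items":{"type":"number"},"minItems":7,"maxItems":70},"force":{"type":"number"},"only":{"type":"string"},"quiet":{"type":"boolean"},"lines":{"type":"string"}},"required":["segments"],"additionalProperties":false}. segments is one flat list of numbers that holds 1 to 10 rows one after another, with no inner brackets; each row has 7 numbers: the opening from 0.0 (shut) to 1.0 (fully open), then dx, dy, dz in m, then a rotation vector rx, ry, rz in rad; each row is the pose to reach, as a shift and turn from the pose commanded when the call began, along the tool's axes at that moment; what a row does not reach only later rows make up. A row lasts 1/10 s, in which the tool goes at most 0.05 m and 0.15 rad, less where a joint would pass 70% of its speed; a pose out of reach is approached as far as the arm can. The fingers move at their own pace and stop on an object; force is the grip in N (left out, the last holds). Time passes only in rows, so rows that do not move let the fingers close. The tool returns the time, the measured TCP pose, the force, the opening and the grip force at its end. only (a regular expression) keeps the lines of the reply that match it, lines (a string "A,B") keeps lines A to B, and quiet returns only ok. Input that does not fit is refused with a message, and nothing moves.
- r.get_state(): the state, without advancing time (a new reading comes with each control period).
- r.snapshot(name): name is "side" or "top" or "wrist"; returns the picture (400x640x3 uint8, red, green, blue); there is no depth.
- r.camera_params(name): a dict with "fx", "fy", "cx", "cy" (pixels), "rvec" (rotation vector, rad) and "tvec" (3), from world to camera coordinates, as OpenCV has them. Camera axes: x right, y down, z forward; pixel columns grow to the right and rows downward; lengths in m; the calibration is good to about 2 mm. A picture is of the moment at which its call begins: read the wrist's pose just before it. camera_params takes no time and is no camera call; for the wrist camera it gives the pose at the moment of the call.
- r.finish_job(): hands the job in; it is judged then, once.
The state is a dict: "clock": time; "q": joint angles; "qd": joint speeds; "joint_torque": joint torques, N m; "tool_pos": TCP position; "eef_rot": TCP orientation; "contact_force": force on the tool from outside, world axes, zero at the start; "moment": the same for the moment, N m; "opening": opening from 0.0 (shut) to 1.0 (fully open); "finger_force": force on a finger pad.
Only numpy, scipy, OpenCV 4.12 (cv2) and the standard library are available. Lean on these libraries where they do the work, as an engineer would, in place of code of your own. Each camera call takes 0.05 s, during which the arm holds its last target. There are 200 camera calls.

### The job

It is getting dark and the next shot is played from the side where the cream striker lies: on that half of the carrom board (left or right), squeeze the button on the head of the pull-up lantern and, keeping it pressed, pull the head straight up past the first stop to the second stop, as far as it goes. The lantern does not lock there, so finish while holding it: keep the button squeezed and the head up, and do not let go. Leave the other lantern shut and everything else where it is.

Things in the scene. Friction and masses are not known exactly. Their poses are not given: they have to be found in the camera images.
- striker: the striker: a cream disc 41 mm across and 10 mm thick, lying flat on the left (y > 0) or right (y < 0) half of the board, beyond the lantern of that half and at least 0.15 m from the centre line; origin at the centre of its underside, z up. A dark wooden carrom man, a smaller disc (31 mm across, 9 mm thick), lies in the like place on the other half.
- lantern_a: one of two identical grey pull-up lanterns, one on each half of the board (either may be a or b), fixed to it: rubber foot 90 mm across, 12 mm high; round body 72 mm across, up to 130 mm above the board; on it a box-shaped head that pulls straight up on a white column. Origin: centre of the foot's underside. +x points level to the head's side with the push button; z up.
- lantern_a_grip (a point): centre of its head, moving with it, 155 mm above the board when shut; axes as the lantern's. Head: 40 mm along x, 56 along y, 50 high, resting on the body when shut. Black button pad 26 mm wide (y), 24 high, centred at this height on the +x face, 6 mm proud, pressed level along -x: a grip closed along x on the head and button (46 mm) squeezes it flush.
- lantern_a_head (a joint): how far the head is pulled up, m: 0 shut, 0.055 first stop, 0.110 second stop (hard end 0.112). Button out: locked when shut and at the first stop (1 mm play). Button in: slides, a weight and light spring pulling it down with 3 to 7 N. No lock at the second stop: let go and it slides back down.
- lantern_a_button (a joint): how far its button is pressed, m: 0 out, 0.006 flush with the head's face, 0.0065 end of travel; spring, 4 N to begin, about 8 N fully in; the lock is free above about 0.0045.
- lantern_b: one of two identical grey pull-up lanterns, one on each half of the board (either may be a or b), fixed to it: rubber foot 90 mm across, 12 mm high; round body 72 mm across, up to 130 mm above the board; on it a box-shaped head that pulls straight up on a white column. Origin: centre of the foot's underside. +x points level to the head's side with the push button; z up.
- lantern_b_grip (a point): centre of its head, moving with it, 155 mm above the board when shut; axes as the lantern's. Head: 40 mm along x, 56 along y, 50 high, resting on the body when shut. Black button pad 26 mm wide (y), 24 high, centred at this height on the +x face, 6 mm proud, pressed level along -x: a grip closed along x on the head and button (46 mm) squeezes it flush.
- lantern_b_head (a joint): how far the head is pulled up, m: 0 shut, 0.055 first stop, 0.110 second stop (hard end 0.112). Button out: locked when shut and at the first stop (1 mm play). Button in: slides, a weight and light spring pulling it down with 3 to 7 N. No lock at the second stop: let go and it slides back down.
- lantern_b_button (a joint): how far its button is pressed, m: 0 out, 0.006 flush with the head's face, 0.0065 end of travel; spring, 4 N to begin, about 8 N fully in; the lock is free above about 0.0045.
- carrom_man: dark wooden disc, 31 mm across, 9 mm thick, in the other half's place; leave alone
- man2: pale wooden disc, 31 mm across, 9 mm thick; leave alone
- man3: dark wooden disc, 31 mm across, 9 mm thick; leave alone
- bowl: terracotta-coloured ceramic bowl, 110 mm across, 45 mm high, in the far right part of the board; leave alone
- jug: red plastic jug, 112 mm across, 165 mm high, with a side handle reaching 96 mm from its axis, on the far side in the middle; leave alone
- steel_ring0: steel ring, 42 mm across, 6 mm thick, on a peg of the small wooden peg board (80 x 130 mm, 52 mm high) on the near side in the middle; leave alone
- steel_ring1: the second such ring, on the other peg; leave alone

How it is judged:
By the outcome, as a careful person would: the job done as asked, in the order asked, and still so for the second after the job is handed in, while the arm keeps its last pose, push and grip.
It also fails if it takes over 42 s, if anything falls off the work surface, if the arm or the gripper's body presses on something with over 40 N, if the wrist force passes 120 N, or if a joint passes its speed limit or range.

## Working session

There is one attempt and no reset: what is moved stays moved. The work goes in short steps, Python scripts to look and compute and a tool call to move; the robot and the scene stay as the last step left them, time stands still between calls to the robot, and variables do not carry over. Pictures are saved under pics/ and viewed, at most 10 in all, crops included, and the job is handed in when it is done.

```bash
mkdir -p pics; ls
```

Run:
```python
from plant import r
import cv2
s=r.get_state();print({k:s[k] for k in('clock','tool_pos','eef_rot','opening','contact_force')},r.grip_depth)
for n in('side','top'):
    cv2.imwrite(f'pics/{n}0.png',cv2.cvtColor(r.snapshot(n),cv2.COLOR_RGB2BGR)); print(n,r.camera_params(n))
```

```text
pics
plant.py
{'clock': 0.0, 'tool_pos': array([0.27372213, 0.56109228, 0.20312247]), 'eef_rot': array([ 2.24921753e-01,  9.74376392e-01, -9.09453050e-04, -1.54353638e-04]), 'opening': 0.9979440022586415, 'contact_force': array([-0.63227969,  0.01215163,  0.25015114])} -0.0187
side {'fx': 454.2837311258305, 'fy': 454.2837311258305, 'cx': 314.6868204771769, 'cy': 198.86735717666235, 'rvec': array([ 2.07170043, -0.39052493,  0.22910253]), 'tvec': array([-0.54016209,  0.21826518,  0.89547163])}
top {'fx': 446.87858802469316, 'fy': 446.87858802469316, 'cx': 317.3712316850414, 'cy': 205.08890423001066, 'rvec': array([ 2.14018472, -2.16351701,  0.11512142]), 'tvec': array([0.0187088 , 0.60072549, 1.0188605 ])}
```

View pics/top0.png

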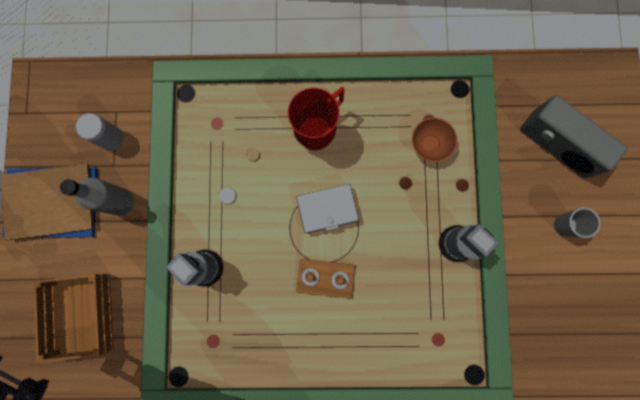

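View pics/side0.png

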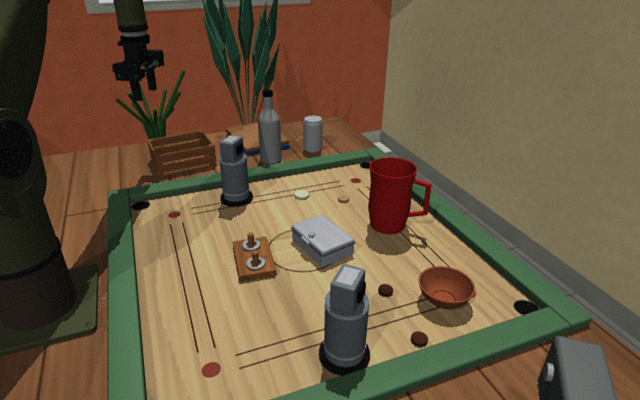

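The top view puts the cream striker at (228,195), on the left half (y>0), with the left lantern's head at (183,268). The dark men at (405,183) and (462,185) are on the right. In the side view the left lantern's head is at (232,148) and the striker at (301,195). I'll enlarge the left lantern in both views.

Run:
```python
import cv2,numpy as np
a=cv2.imread('pics/top0.png')[240:300,155:235];b=cv2.imread('pics/side0.png')[130:210,200:270]
a=cv2.resize(a,None,fx=5,fy=5,interpolation=cv2.INTER_CUBIC);b=cv2.resize(b,None,fx=5,fy=5,interpolation=cv2.INTER_CUBIC)
c=np.zeros((400,760,3),np.uint8);c[:300,:400]=a;c[:,410:]=b
c=np.clip(c.astype(float)*1.5,0,255).astype(np.uint8);cv2.imwrite('pics/crop0.png',c)
from plant import r
cv2.imwrite('pics/wrist0.png',cv2.cvtColor(r.snapshot('wrist'),cv2.COLOR_RGB2BGR));print(r.camera_params('wrist'))
```

```text
{'fx': 283.8410490170136, 'fy': 283.8410490170136, 'cx': 322.1639850331633, 'cy': 199.10364045388664, 'rvec': array([-2.4205845 , -1.51018173, -0.24980219]), 'tvec': array([-0.62505962, -0.04366417,  0.39148426])}
```

View pics/crop0.png

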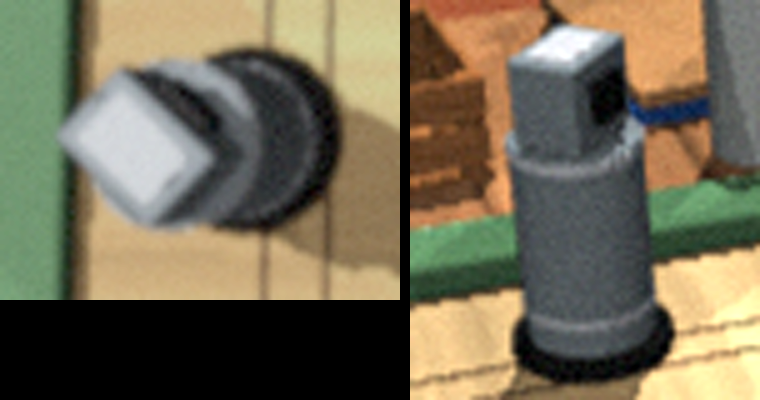

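View pics/wrist0.png

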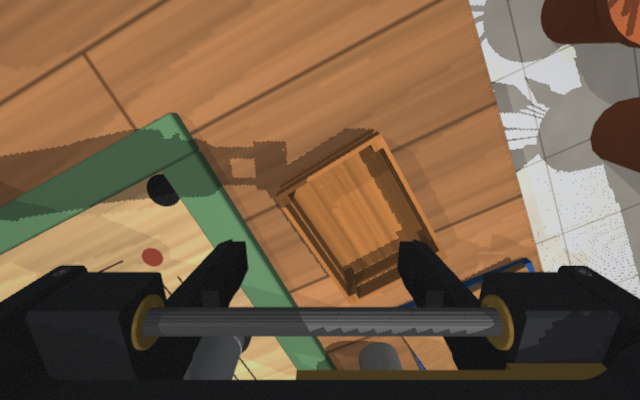

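The crop shows the left lantern's light top face with corners, in full-image pixels, at about (167,267), (180,254), (198,271) and (185,285). The black button is on the upper-right long side, so it faces +x/−y. The side view agrees, with the button at (239,148). The wrist camera doesn't see the lantern usefully yet. Next I triangulate the top face.

Create h.py:
```python
import cv2,numpy as np
def cam(p):
    R=cv2.Rodrigues(p['rvec'])[0];K=np.array([[p['fx'],0,p['cx']],[0,p['fy'],p['cy']],[0,0,1]]);return K,R,p['tvec']
def ray(p,uv):
    K,R,t=cam(p);d=R.T@np.linalg.solve(K,[*uv,1]);return -R.T@t,d/np.linalg.norm(d)
def plane(p,uv,z):
    c,d=ray(p,uv);return c+d*(z-c[2])/d[2]
def tri(p,a,q,b):
    P=[K@np.c_[R,t] for K,R,t in(cam(p),cam(q))]
    X=cv2.triangulatePoints(P[0],P[1],np.float64(a).reshape(2,1),np.float64(b).reshape(2,1))[:,0];X=X[:3]/X[3]
    c,d=ray(p,a);e,f=ray(q,b);n=np.cross(d,f);return X,abs((e-c)@n)/np.linalg.norm(n)
```

Run:
```python
from h import *; from plant import r
T,S=r.camera_params('top'),r.camera_params('side')
def comp(n,seed,th):
    g=cv2.cvtColor(cv2.imread(f'pics/{n}0.png'),cv2.COLOR_BGR2HSV).astype(int)
    m=((g[...,2]>th)&(g[...,1]<50)).astype(np.uint8)
    k,l,st,ce=cv2.connectedComponentsWithStats(m);i=l[seed[1],seed[0]]
    c=max(cv2.findContours((l==i).astype(np.uint8),0,1)[0],key=cv2.contourArea)
    print(n,i,st[i],ce[i],cv2.minAreaRect(c),cv2.boxPoints(cv2.minAreaRect(c)).tolist());return ce[i]
for th in(110,130,140):
  a=comp('top',(183,269),th);b=comp('side',(232,140),th);print(th,tri(T,a,S,b))
for a,b in(((167,267.4),(227,135.6)),((180,254.4),(243,137.4)),((198,271.4),(236,144.4)),((185,285),(220,142.4))):
  print(tri(T,a,S,b))
for th in(110,140):
  a=comp('top',(228,195),th);b=comp('side',(301,195),th);print('striker',tri(T,a,S,b))
```

```text
top 14 [168 254  28  30 418] [181.10287081 268.93301435] ((180.75, 268.75), (24.748737335205078, 16.970561981201172), 45.0) [[166.0, 266.0], [178.0, 254.0], [195.5, 271.5], [183.5, 283.5]]
side 42 [220 135  21   9 105] [230.47619048 138.97142857] ((230.22059631347656, 139.36764526367188), (8.060433387756348, 19.207841873168945), 59.036251068115234) [[219.91177368164062, 140.85293579101562], [236.38235473632812, 130.9705810546875], [240.5294189453125, 137.88235473632812], [224.058837890625, 147.76470947265625]]
110 (array([0.45720654, 0.28553252, 0.1808178 ]), np.float64(0.0001007017025997598))
top 15 [170 258  22  23 263] [180.74144487 268.87452471] ((180.75001525878906, 269.2500305175781), (19.798988342285156, 13.435027122497559), 45.0) [[169.00001525878906, 267.0000305175781], [178.50001525878906, 257.5000305175781], [192.50001525878906, 271.5000305175781], [183.00001525878906, 281.0000305175781]]
side 5 [223 136  16   7  72] [230.58333333 138.72222222] ((230.5, 139.0), (6.0, 15.0), 90.0) [[223.0, 136.0], [238.0, 136.0], [238.0, 142.0], [223.0, 142.0]]
130 (array([0.4574931 , 0.286
[... 1200 characters left out ...]
[308.0, 190.0], [308.0, 197.0], [295.0, 197.0]]
striker (array([0.63174929, 0.23329874, 0.00907989]), np.float64(0.0008185539749466341))
top 54 [219 187  15  16 172] [226.11627907 194.90697674] ((226.00003051757812, 195.50001525878906), (13.435027122497559, 14.849241256713867), 45.0) [[216.00003051757812, 196.00001525878906], [226.50003051757812, 185.50001525878906], [236.00003051757812, 195.00001525878906], [225.50003051757812, 205.50001525878906]]
side 6 [295 190  14   8  79] [301.35443038 193.53164557] ((301.5, 193.5), (7.0, 13.0), 90.0) [[295.0, 190.0], [308.0, 190.0], [308.0, 197.0], [295.0, 197.0]]
striker (array([0.63214286, 0.23481932, 0.0090119 ]), np.float64(0.0004886207439553178))
```

The head's top centre comes out at (0.457, 0.286, 0.181), against 0.180 expected. The striker's height of 0.009 also agrees, with a diameter of about 41 mm. So it's the left lantern. Next I work out the yaw and the approach deltas.

Add to h.py:
```python
from scipy.spatial.transform import Rotation as Ro
def goal(r,pos,n):
    "tool-axes shift and turn to TCP pos, tool y along +-n (level), pointing down; nearest half turn"
    s=r.get_state();R0=Ro.from_quat(s['eef_rot']).as_matrix()
    for sg in(1,-1):
        y=np.array([n[0],n[1],0])*sg/np.hypot(n[0],n[1]);z=np.array([0,0,-1.]);R=np.c_[np.cross(y,z),y,z]
        print(sg,'shift',np.round(R0.T@(np.array(pos)-s['tool_pos']),4),'turn',np.round(Ro.from_matrix(R0.T@R).as_rotvec(),3))
```

Run:
```python
from h import *; from plant import r
T=r.camera_params('top')
c=[plane(T,u,.18)[:2] for u in((167,267.4),(180,254.4),(198,271.4),(185,285))]
print(np.round(c,4),np.mean(c,0))
e=[c[2]-c[1],c[3]-c[0],c[1]-c[0],c[2]-c[3]]
for v in e: print(np.linalg.norm(v),np.degrees(np.arctan2(v[1],v[0])))
print('wrist cam',ray(r.camera_params('wrist'),(320,200)))
n=np.array([1,-1])
goal(r,(.4575,.286,.29),n)
```

```text
[[0.4605 0.3144]
 [0.4863 0.2888]
 [0.4519 0.2515]
 [0.4252 0.2771]] [0.45595143 0.28297328]
0.05070729694238369 -132.64890784833312
0.05139029199540581 -133.38886171369546
0.03633289053691712 -44.801407657894316
0.036977284774417196 -43.71180932345306
wrist cam (array([0.19872741, 0.59860717, 0.38476342]), array([ 0.28846245, -0.14957941, -0.94573538]))
1 shift [-0.2858 -0.167  -0.0864] turn [-1.000e-03  1.000e-03  1.902e+00]
-1 shift [-0.2858 -0.167  -0.0864] turn [-1.000e-03 -1.000e-03 -1.239e+00]
```

tcp_steps(
  segments=[1, 0, 0, -0.045, 0, 0, -0.14, 1, -0.02, -0.01, -0.087, 0, 0, -0.28, 1, -0.06, -0.03, -0.087, 0, 0, -0.42, 1, -0.1, -0.06, -0.087, 0, 0, -0.56, 1, -0.14, -0.08, -0.087, 0, 0, -0.7, 1, -0.18, -0.1, -0.087, 0, 0, -0.84, 1, -0.22, -0.13, -0.087, 0, 0, -0.98, 1, -0.25, -0.15, -0.087, 0, 0, -1.1, 1, -0.286, -0.167, -0.087, 0, 0, -1.24, 1, -0.286, -0.167, -0.087, 0, 0, -1.24],
)

```text
clock: 1.15
tool_pos: [0.4623, 0.2791, 0.2899]
eef_rot: [-0.379, 0.925, -0.002, -0.0]
contact_force: [0.5, -0.2, -0.2]
opening: 1.004
finger_force: 0.0
```

tcp_steps(
  segments=[1, 0, 0, 0, 0, 0, 0, 1, 0, 0, 0, 0, 0, 0, 1, 0, 0, 0, 0, 0, 0],
)

```text
clock: 1.45
tool_pos: [0.4567, 0.2879, 0.291]
eef_rot: [-0.384, 0.923, 0.0, 0.0]
contact_force: [-0.4, 0.8, -0.5]
opening: 1.004
finger_force: 0.0
```

Run:
```python
from h import *; from plant import r
print(r.get_state()['tool_pos'],r.get_state()['q']);np.save('w1.npy',[r.camera_params('wrist')],allow_pickle=True)
for n in('wrist','top'): cv2.imwrite(f'pics/{n}1.png',cv2.cvtColor(r.snapshot(n),cv2.COLOR_RGB2BGR))
```

```text
[0.45668747 0.28788601 0.29104478] [-0.29159369  0.51551515 -0.57394461  1.69203622  0.31711177  1.0279837
  1.38773328]
```

View pics/wrist1.png

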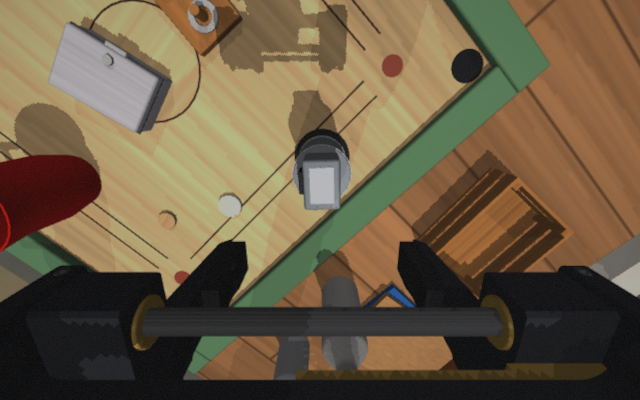

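The wrist view shows the lantern head centred at about (320,187), with its long side close to vertical in the image. The striker at (230,206) is well clear. Now I refine the pose from this view.

Run:
```python
from h import *; from plant import r
W=np.load('w1.npy',allow_pickle=True)[0];T=r.camera_params('top');S=r.camera_params('side')
g=cv2.cvtColor(cv2.imread('pics/wrist1.png'),cv2.COLOR_BGR2HSV).astype(int)
print(g[187,296:346,2].tolist());print(g[150:215,320,2].tolist())
for th in(115,130,150):
  m=((g[...,2]>th)&(g[...,1]<60)).astype(np.uint8);k,l,st,ce=cv2.connectedComponentsWithStats(m);i=l[187,320]
  c=max(cv2.findContours((l==i).astype(np.uint8),0,1)[0],key=cv2.contourArea);R=cv2.minAreaRect(c);print(st[i],ce[i],R)
  P=np.array([plane(W,u,.18)[:2] for u in c[:,0]]).astype(np.float32);(cx,cy),wh,an=cv2.minAreaRect(P*1000);print('world',cx,cy,wh,an, plane(W,ce[i],.18))
  print(tri(W,ce[i],T,(181,268.95)),tri(W,ce[i],S,(230.5,138.9)))
```

```text
[165, 127, 111, 53, 49, 50, 45, 64, 107, 126, 132, 132, 132, 154, 186, 187, 185, 187, 187, 186, 186, 186, 186, 186, 186, 185, 186, 188, 187, 188, 187, 187, 187, 186, 187, 187, 187, 178, 157, 139, 139, 138, 125, 102, 115, 149, 150, 150, 149, 149]
[69, 69, 63, 49, 44, 48, 49, 48, 49, 52, 76, 101, 121, 132, 132, 132, 119, 124, 169, 186, 186, 186, 187, 186, 187, 187, 187, 186, 185, 186, 186, 186, 186, 186, 187, 186, 186, 186, 186, 187, 185, 186, 185, 186, 187, 187, 186, 184, 186, 186, 186, 185, 186, 177, 150, 135, 136, 136, 128, 143, 182, 183, 183, 183, 183]
[ 304  162   35   48 1610] [321.43540373 185.17080745] ((321.0, 185.5), (47.0, 34.0), 90.0)
world 458.5448303222656 288.2973937988281 (52.6695671081543, 36.05430603027344) 46.1460075378418 [0.45759946 0.28773346 0.18      ]
(array([0.45731436, 0.28695197, 0.17840335]), np.float64(0.0016907997575939546)) (array([0.45769137, 0.28771077, 0.18007689]), np.float64(0.00014666827070527607))
[ 306  163   33   47 1392] [322.27298851 186.21623563] ((322.0, 186.0), (46.0, 32.0), 90.0)
world 458.3319091796875 289.29510498046875 (51.33299255371094, 35.218719482421875) 45.10387420654297 [0.4577861  0.28919202 0.18      ]
(array([0.45745067, 0.28792318, 0.17645685]), np.float64(0.003032681822859928)) (array([0.45799067, 0.2893095 , 0.17940734]), np.float64(0.00011330657239925904))
[309 167  29  40 944] [321.85169492 186.05402542] ((322.61895751953125, 187.0224151611328), (39.578643798828125, 27.305740356445312), 86.633544921875)
world 458.30682373046875 290.490234375 (44.11504364013672, 29.648662567138672) 47.91539001464844 [0.45797833 0.28874502 0.18      ]
(array([0.45743917, 0.28737078, 0.17793867]), np.float64(0.0027294637801504942)) (array([0.45796785, 0.2888291 , 0.17961956]), np.float64(0.00012081379807568965))
```

Run:
```python
from h import *; from plant import r
W=np.load('w1.npy',allow_pickle=True)[0]
g=cv2.GaussianBlur(cv2.imread('pics/wrist1.png'),(3,3),0).max(2).astype(float)
L,Rr=[],[]
for v in range(171,202):
  row=g[v]
  u=320
  while row[u]>165:u-=1
  L.append(plane(W,(u+(165-row[u])/(row[u+1]-row[u]),v),.18)[:2]);u=320
  while row[u]>165:u+=1
  Rr.append(plane(W,(u-(165-row[u])/(row[u-1]-row[u]),v),.18)[:2])
for E in(L,Rr):
  a=cv2.fitLine(np.float32(E),cv2.DIST_HUBER,0,.01,.01).ravel();print(a,np.degrees(np.arctan2(a[1],a[0])))
mid=np.array(L)/2+np.array(Rr)/2;print(mid.mean(0),np.linalg.norm(np.array(L)-Rr,axis=1).mean())
for d in(-43,-45):
  n=(np.cos(np.radians(d)),np.sin(np.radians(d)));goal(r,(.4577,.2873,.137),n)
```

```text
[0.6923274  0.72158355 0.46950155 0.28162417] 46.185375
[0.68416697 0.7293254  0.44673076 0.29496905] 46.82987
[0.45828758 0.28850097] 0.02572289584372087
1 shift [-0.0003 -0.0007  0.154 ] turn [ 0.   -0.    3.11]
-1 shift [-0.0003 -0.0007  0.154 ] turn [ 0.     0.    -0.032]
1 shift [-0.0003 -0.0007  0.154 ] turn [-0.     0.    -3.138]
-1 shift [-0.0003 -0.0007  0.154 ] turn [0.    0.    0.003]
```

The yaw is about −43.5°, and the gripper is already centred to within 1 mm. I'll descend and watch the force.

tcp_steps(
  segments=[1, 0, 0, 0.04, 0, 0, -0.02, 1, 0, -0.001, 0.08, 0, 0, -0.023, 1, 0, -0.001, 0.11, 0, 0, -0.023, 1, 0, -0.001, 0.13, 0, 0, -0.023, 1, 0, -0.001, 0.145, 0, 0, -0.023, 1, 0, -0.001, 0.153, 0, 0, -0.023, 1, 0, -0.001, 0.153, 0, 0, -0.023, 1, 0, -0.001, 0.153, 0, 0, -0.023, 1, 0, -0.001, 0.153, 0, 0, -0.023],
)

```text
clock: 2.45
tool_pos: [0.459, 0.2862, 0.1388]
eef_rot: [-0.394, 0.919, 0.0, 0.001]
contact_force: [0.3, 0.6, -0.0]
opening: 1.004
finger_force: 0.0
```

Run:
```python
from h import *; from plant import r
for n in('wrist','side'): cv2.imwrite(f'pics/{n}2.png',cv2.cvtColor(r.snapshot(n),cv2.COLOR_RGB2BGR))
a=cv2.resize(cv2.imread('pics/wrist2.png'),(480,300));b=cv2.resize(cv2.imread('pics/side2.png')[90:210,180:300],(300,300))
cv2.imwrite('pics/c2.png',np.hstack([a,b]))
```

```text
(no output)
```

View pics/c2.png

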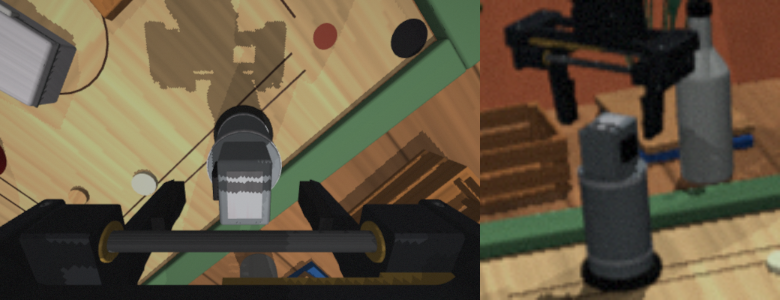

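Run:
```python
from h import *; from plant import r
s=r.get_state();print(s['clock'],s['tool_pos'])
R=Ro.from_quat(s['eef_rot']).as_matrix()
for n in('side','wrist','top'):
  K,Rc,t=cam(r.camera_params(n))
  for nm,X in(('tcp',s['tool_pos']),('f+',s['tool_pos']+R[:,1]*.044),('f-',s['tool_pos']-R[:,1]*.044),('headtop',np.array([.4577,.2873,.18])),('grip',np.array([.4577,.2873,.155]))):
    u=K@(Rc@X+t);print(n,nm,np.round(u[:2]/u[2],1))
```

```text
2.55 [0.45899487 0.28593956 0.13872418]
side tcp [232.5 153.6]
side f+ [218.3 151. ]
side f- [247.1 156.3]
side headtop [230.5 139. ]
side grip [231.4 147.8]
wrist tcp [322.3 228.3]
wrist f+ [385.1 228.2]
wrist f- [259.4 228.4]
wrist headtop [325.6 259.4]
wrist grip [325.2 239.1]
top tcp [187.3 267.6]
top f+ [172.5 283.1]
top f- [202.  252.3]
top headtop [180.4 268.7]
top grip [184.2 268.4]
```

The projected fingertips don't match the picture: in the side view the tips appear about 12 px higher than the reported TCP implies. I'll check this before closing.

Run:
```python
from h import *; from plant import r
S=r.camera_params('side');K,Rc,t=cam(S)
R=Ro.from_quat([.2249,.9744,-.0009,-.0002]).as_matrix();p=np.array([.2737,.5611,.2031])
for k in(-.044,0,.044):
  u=K@(Rc@(p+R[:,1]*k)+t);print(k,u[:2]/u[2])
a=cv2.imread('pics/side0.png')[30:120,90:190];b=cv2.imread('pics/side2.png')[90:180,185:285]
c=np.hstack([cv2.resize(x,None,fx=3.9,fy=3.9,interpolation=cv2.INTER_CUBIC) for x in(a,b)])
cv2.imwrite('pics/c3.png',np.clip(c*2.2,0,255).astype(np.uint8))
```

```text
-0.044 [141.19566731 111.35001917]
0 [147.32464885 106.31132409]
0.044 [153.11396543 101.55187086]
```

View pics/c3.png

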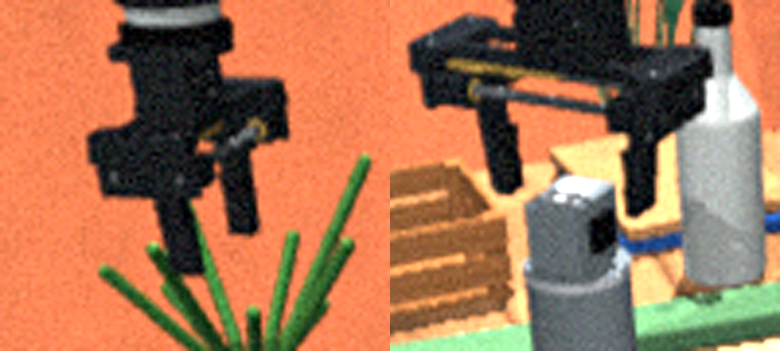

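The same offset is there in the start picture: tips seen at (137,100) against (141,111) projected. So the whole gripper seems to be higher than reported. I'll triangulate the tips from the wrist and side views.

Run:
```python
from h import *; from plant import r
s=r.get_state();S,W=r.camera_params('side'),r.camera_params('wrist')
g=cv2.imread('pics/wrist2.png').max(2)
m=(g<45).astype(np.uint8)
for u0,u1 in((215,262),(385,440)):
  for v in(225,236,240,244,250,260):print(v,[u0+int(i) for i in np.flatnonzero(m[v,u0:u1])[[0,-1]]] if m[v,u0:u1].any() else None,end=' ')
  print()
R=Ro.from_quat(s['eef_rot']).as_matrix()
for w,b in(((238,245),(248.3,144)),((407,245),(215.3,138))):
  X,d=tri(W,w,S,b);print(np.round(X,4),'gap',d,'tool frame',np.round(R.T@(X-s['tool_pos']),4))
c,_=ray(W,(320,200));print('cam in tool',R.T@(c-s['tool_pos']))
```

```text
225 None 236 None 240 [230, 230] 244 [219, 244] 250 [215, 245] 260 [215, 246] 
225 None 236 None 240 [413, 415] 244 [400, 425] 250 [399, 430] 260 [398, 439] 
[0.4936 0.2487 0.175 ] gap 0.004999998936489411 tool frame [ 0.003  -0.0508 -0.0362]
[0.4218 0.313  0.1779] gap 0.00354879459538787 tool frame [ 0.006   0.0455 -0.0392]
cam in tool [ 8.34935650e-02  4.25438656e-05 -1.81456470e-01]
```

Both views put the tips about 30–36 mm above the reported TCP. I'll go down 20 mm, which is safe under either reading, then compare directly with the head.

tcp_steps(
  segments=[1, 0, 0, 0.01, 0, 0, 0, 1, 0, 0, 0.02, 0, 0, 0, 1, 0, 0, 0.02, 0, 0, 0, 1, 0, 0, 0.02, 0, 0, 0],
)

```text
clock: 2.95
tool_pos: [0.4581, 0.2854, 0.1173]
eef_rot: [-0.394, 0.919, -0.0, -0.001]
contact_force: [0.4, 0.0, -1.1]
opening: 0.999
finger_force: 0.0
```

Run:
```python
from h import *; from plant import r
cs=[]
for n in('side','top'): cv2.imwrite(f'pics/{n}3.png',cv2.cvtColor(r.snapshot(n),cv2.COLOR_RGB2BGR))
a=cv2.imread('pics/side3.png')[90:180,185:285];b=cv2.imread('pics/top3.png')[220:310,135:235]
c=np.hstack([cv2.resize(x,None,fx=3.9,fy=3.9,interpolation=cv2.INTER_CUBIC) for x in(a,b)])
cv2.imwrite('pics/c4.png',np.clip(c*2.0,0,255).astype(np.uint8))
```

```text
(no output)
```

View pics/c4.png

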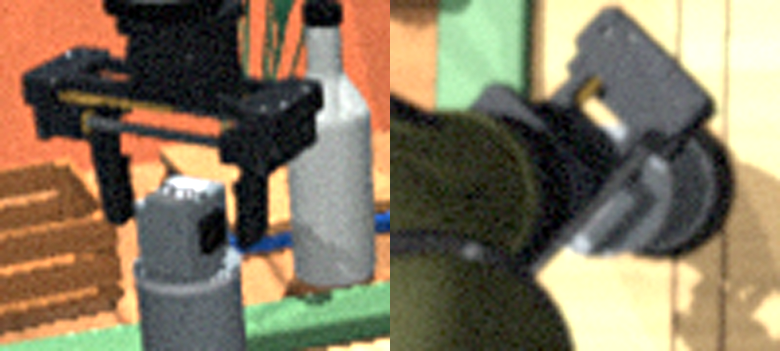

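In the side view the tips are at (215,146) and (249,152), either side of the head and about 4.6 px (13 mm) too high. I'll go down 12 mm more and watch the force.

tcp_steps(
  segments=[1, 0, -0.001, 0.004, 0, 0, 0, 1, 0, -0.001, 0.006, 0, 0, 0],
)

```text
clock: 3.25
tool_pos: [0.4594, 0.2847, 0.1117]
eef_rot: [-0.393, 0.919, -0.0, 0.0]
contact_force: [0.4, 0.6, -0.3]
opening: 1.0
finger_force: 0.0
```

tcp_steps(
  segments=[1, 0, 0, 0.003, 0, 0, 0, 1, 0, 0, 0.006, 0, 0, 0, 1, 0, 0, 0.006, 0, 0, 0, 1, 0, 0, 0.006, 0, 0, 0],
)

```text
clock: 3.65
tool_pos: [0.4592, 0.2849, 0.1058]
eef_rot: [-0.394, 0.919, 0.0, -0.0]
contact_force: [0.4, 0.2, 1.1]
opening: 1.005
finger_force: 0.0
```

Run:
```python
from h import *; from plant import r
s=r.get_state();print(s['tool_pos'])
W,S=r.camera_params('wrist'),r.camera_params('side')
for n in('side','wrist'): cv2.imwrite(f'pics/{n}4.png',cv2.cvtColor(r.snapshot(n),cv2.COLOR_RGB2BGR))
a=cv2.imread('pics/side4.png')[90:180,185:285];b=cv2.imread('pics/wrist4.png')[110:310,210:430]
c=np.hstack([cv2.resize(a,(400,360),interpolation=2),cv2.resize(b,(396,360),interpolation=2)])
cv2.imwrite('pics/c5.png',np.clip(c*2.0,0,255).astype(np.uint8))
```

```text
[0.45920995 0.28492302 0.10583206]
```

View pics/c5.png

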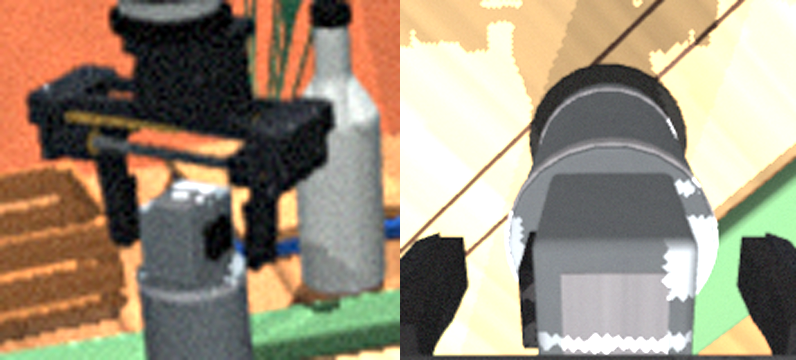

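The head now sits between the fingers. In the side view the pad level, 6.6 px above the tip, matches the button centre. In the wrist view the head is about 3 mm toward +y of the fingers' centre. I'll shift by that, then close.

tcp_steps(
  segments=[1, 0, 0.003, 0, 0, 0, 0, 1, 0, 0.003, 0, 0, 0, 0, 0.6, 0, 0.003, 0, 0, 0, 0, 0.0, 0, 0.003, 0, 0, 0, 0, 0, 0, 0.003, 0, 0, 0, 0, 0, 0, 0.003, 0, 0, 0, 0, 0, 0, 0.003, 0, 0, 0, 0, 0, 0, 0.003, 0, 0, 0, 0, 0, 0, 0.003, 0, 0, 0, 0, 0, 0, 0.003, 0, 0, 0, 0],
  force=35,
)

```text
clock: 4.75
tool_pos: [0.457, 0.2871, 0.1059]
eef_rot: [-0.394, 0.919, 0.0, -0.0]
contact_force: [-0.1, -0.1, -1.3]
opening: 0.449
finger_force: 35.0
```

The opening is 39.5 mm, so the button is squeezed flush, and there is almost no side force. I'll lift gently first.

tcp_steps(
  segments=[0, 0, 0, -0.003, 0, 0, 0, 0, 0, 0, -0.008, 0, 0, 0, 0, 0, 0, -0.014, 0, 0, 0, 0, 0, 0, -0.02, 0, 0, 0, 0, 0, 0, -0.02, 0, 0, 0],
)

```text
clock: 5.25
tool_pos: [0.457, 0.2871, 0.1268]
eef_rot: [-0.394, 0.919, 0.0, 0.0]
contact_force: [-0.4, 1.3, -4.1]
opening: 0.453
finger_force: 35.0
```

The load is 4 N downward, so the head is sliding. I'll carry on to just below the end.

tcp_steps(
  segments=[0, 0, 0, -0.012, 0, 0, 0, 0, 0, 0, -0.024, 0, 0, 0, 0, 0, 0, -0.036, 0, 0, 0, 0, 0, 0, -0.048, 0, 0, 0, 0, 0, 0, -0.06, 0, 0, 0, 0, 0, 0, -0.072, 0, 0, 0, 0, 0, 0, -0.08, 0, 0, 0, 0, 0, 0, -0.086, 0, 0, 0, 0, 0, 0, -0.088, 0, 0, 0, 0, 0, 0, -0.088, 0, 0, 0],
)

```text
clock: 6.25
tool_pos: [0.457, 0.2871, 0.214]
eef_rot: [-0.394, 0.919, 0.0, 0.0]
contact_force: [0.6, 1.9, -5.4]
opening: 0.448
finger_force: 35.0
```

tcp_steps(
  segments=[0, 0, 0, -0.001, 0, 0, 0, 0, 0, 0, -0.002, 0, 0, 0, 0, 0, 0, -0.002, 0, 0, 0, 0, 0, 0, -0.002, 0, 0, 0],
)

```text
clock: 6.65
tool_pos: [0.4569, 0.287, 0.2158]
eef_rot: [-0.394, 0.919, 0.0, -0.0]
contact_force: [0.0, 1.8, -6.7]
opening: 0.451
finger_force: 35.0
```

tcp_steps(
  segments=[0, 0, 0, -0.001, 0, 0, 0, 0, 0, 0, -0.001, 0, 0, 0, 0, 0, 0, -0.001, 0, 0, 0, 0, 0, 0, -0.001, 0, 0, 0],
)

```text
clock: 7.05
tool_pos: [0.4569, 0.287, 0.217]
eef_rot: [-0.394, 0.919, 0.0, -0.0]
contact_force: [-1.0, 2.3, -5.3]
opening: 0.448
finger_force: 35.0
```

tcp_steps(
  segments=[0, 0, 0, -0.001, 0, 0, 0, 0, 0, 0, -0.001, 0, 0, 0, 0, 0, 0, -0.001, 0, 0, 0, 0, 0, 0, -0.001, 0, 0, 0],
)

```text
clock: 7.45
tool_pos: [0.4569, 0.287, 0.2179]
eef_rot: [-0.394, 0.919, 0.0, -0.0]
contact_force: [-0.9, 2.2, -6.6]
opening: 0.452
finger_force: 35.0
```

Run:
```python
from h import *; from plant import r
cs=[]
for n in('side','wrist'): cv2.imwrite(f'pics/{n}5.png',cv2.cvtColor(r.snapshot(n),cv2.COLOR_RGB2BGR))
a=cv2.imread('pics/side5.png')[50:210,150:330]
b=cv2.imread('pics/wrist5.png')
c=np.hstack([cv2.resize(a,(360,320),interpolation=2),cv2.resize(b,(440,275))[:, :].copy() if 0 else cv2.copyMakeBorder(cv2.resize(b,(440,275)),0,45,0,0,0)])
cv2.imwrite('pics/c6.png',np.clip(c*1.8,0,255).astype(np.uint8))
```

```text
(no output)
```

View pics/c6.png

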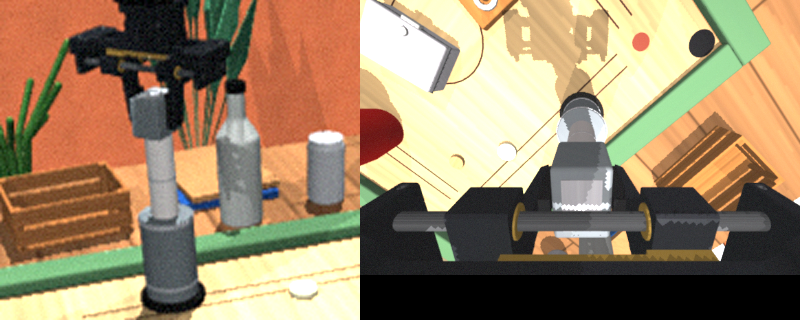

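The head is up on its white column and held, with about 0.112 m of rise. I'll creep on to feel the hard end.

tcp_steps(
  segments=[0, 0, 0, -0.001, 0, 0, 0, 0, 0, 0, -0.001, 0, 0, 0, 0, 0, 0, -0.001, 0, 0, 0, 0, 0, 0, -0.001, 0, 0, 0],
)

```text
clock: 7.95
tool_pos: [0.4569, 0.287, 0.2181]
eef_rot: [-0.394, 0.919, 0.0, -0.0]
contact_force: [0.8, 5.4, -15.7]
opening: 0.453
finger_force: 35.0
```

tcp_steps(
  segments=[0, 0, 0, -0.001, 0, 0, 0, 0, 0, 0, -0.001, 0, 0, 0, 0, 0, 0, -0.001, 0, 0, 0, 0, 0, 0, -0.001, 0, 0, 0],
)

```text
clock: 8.35
tool_pos: [0.4569, 0.287, 0.2182]
eef_rot: [-0.394, 0.919, 0.0, -0.001]
contact_force: [2.8, 7.8, -21.7]
opening: 0.446
finger_force: 35.0
```

The hard end is confirmed: the force rises with no further travel. I'll ease off 1 mm so the grip can't slip, check that it holds, and hand in.

tcp_steps(
  segments=[0, 0, 0, 0.001, 0, 0, 0, 0, 0, 0, 0.001, 0, 0, 0, 0, 0, 0, 0.001, 0, 0, 0, 0, 0, 0, 0.001, 0, 0, 0, 0, 0, 0, 0.001, 0, 0, 0, 0, 0, 0, 0.001, 0, 0, 0, 0, 0, 0, 0.001, 0, 0, 0, 0, 0, 0, 0.001, 0, 0, 0, 0, 0, 0, 0.001, 0, 0, 0, 0, 0, 0, 0.001, 0, 0, 0],
)

```text
clock: 9.35
tool_pos: [0.4569, 0.287, 0.2181]
eef_rot: [-0.394, 0.919, 0.0, -0.0]
contact_force: [0.5, 6.0, -16.4]
opening: 0.447
finger_force: 35.0
```

```bash
python3 -c "
from plant import r
print(r.finish_job())"
```

```text
the job is handed in; nothing more can be done
None
```

I handed the job in at 9.35 s: the left lantern (the cream striker's side) is held with its button squeezed flush and its head pulled up past the second stop to the hard end, about 0.112 m; no verdict came back.

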